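Open the valve unit of the converter test stand

TASK

Open the blue valve unit for inspection: turn its three red captive thumbscrews a quarter turn counter-clockwise, one after another, while the cover stays in place, then lift the cover plate off by its handle. Set it down gently on the orange mat, not dropped: flat, handle up, wholly on the mat. Leave the thumbscrews loose and do not disturb the other things on the bench.

Things in the scene. Friction and masses are not known exactly. Their poses are not given: they have to be found in the camera images.
- unit: blue valve unit fixed to the bench, 270 mm wide (y), 230 mm deep (x), 165 mm high at the back. Origin on the bench below the middle of its sloping face, which lies 105 mm above it. The face's outward normal leans 30 degrees (0.524 rad) from vertical towards its -x (low front, which looks to the robot's right, world -y, give or take 0.3 rad); uphill is its +x. A 10 mm high steel ledge below the cover stops it sliding down.
- cover: loose aluminium cover plate, 150 mm (x) by 170 mm (y) by 6 mm, about 0.45 kg, lying on the sloping face. Origin at the centre of its underside, z out through the handle side, x uphill as it lies. It carries a black bridge handle: bar 100 mm long (along y), 14 mm thick (x), from 27 to 45 mm above the underside, its posts at y = 43 and -43 mm.
- cover_handle (a point): middle of the cover's handle bar, 36 mm above the plate's underside; axes as the cover's
- mat: flat orange mat, 240 mm (x) by 260 mm (y), 4 mm thick, fixed on the bench. Origin at the centre of its underside.
- screw_left_grip (a point): captive thumbscrew at the cover's left edge (seen from the low front), axis 103 mm from the face's middle to the unit's +y: red wing grip 60 x 14 mm, from 18 to 48 mm above the sloping face, over a steel clamp finger 7 to 13 mm above the face that reaches 30 mm from the axis. Point on the axis, 36 mm above the face; x along wing and clamp finger, z out of the face. It stays in the unit.
- screw_left (a joint): turn of that thumbscrew in rad: 0 = tight, clamp finger pointing straight at the cover's middle and over its rim; grows counter-clockwise seen from outside, up to a stop at 1.65; starts at 0 to 0.3. From 1.1 on the finger is clear of the cover. Stiff turn of 0.08 N m; it stays where it is left.
- screw_right_grip (a point): captive thumbscrew at the cover's right edge (seen from the low front), axis 103 mm from the face's middle to the unit's -y: red wing grip 60 x 14 mm, from 18 to 48 mm above the sloping face, over a steel clamp finger 7 to 13 mm above the face that reaches 30 mm from the axis. Point on the axis, 36 mm above the face; x along wing and clamp finger, z out of the face. It stays in the unit.
- screw_right (a joint): turn of that thumbscrew in rad: 0 = tight, clamp finger pointing straight at the cover's middle and over its rim; grows counter-clockwise seen from outside, up to a stop at 1.65; starts at 0 to 0.3. From 1.1 on the finger is clear of the cover. Stiff turn of 0.08 N m; it stays where it is left.
- screw_top_grip (a point): captive thumbscrew at the cover's upper edge, axis 93 mm uphill from the face's middle: red wing grip 60 x 14 mm, from 18 to 48 mm above the sloping face, over a steel clamp finger 7 to 13 mm above the face that reaches 30 mm from the axis. Point on the axis, 36 mm above the face; x along wing and clamp finger, z out of the face. It stays in the unit.
- screw_top (a joint): turn of that thumbscrew in rad: 0 = tight, clamp finger pointing straight at the cover's middle and over its rim; grows counter-clockwise seen from outside, up to a stop at 1.65; starts at 0 to 0.3. From 1.1 on the finger is clear of the cover. Stiff turn of 0.08 N m; it stays where it is left.
- corner_a (a point): corner of the cover plate's underside at x, y = -75, -85 mm in the cover's frame
- corner_b (a point): corner of the cover plate's underside at x, y = -75, 85 mm in the cover's frame
- corner_c (a point): corner of the cover plate's underside at x, y = 75, -85 mm in the cover's frame
- corner_d (a point): corner of the cover plate's underside at x, y = 75, 85 mm in the cover's frame
- spray_can: blue-labelled spray can standing, 64 mm across, 190 mm high; a bystander, leave it alone. Origin under its middle.
- white_bottle: white bottle standing, 60 mm across, 170 mm high; a bystander, leave it alone. Origin under its middle.
- hub_plug: yellow plastic hub plug, 56 mm across, 45 mm high; a bystander, leave it alone. Origin under its middle.
- thrust_ring: flat steel ring, 90 mm across, 14 mm high; a bystander, leave it alone. Origin under its middle.
- wrench: wrench lying on the bench; a bystander, leave it alone.
- grease_tub: green open tub, 80 mm across, 70 mm high; a bystander, leave it alone. Origin under its middle.
- clutch_disc: dark brown clutch disc lying flat, 170 mm across, 26 mm high; a bystander, leave it alone. Origin under its middle.
There are look-alikes about, which are no part of the job. What is shaped like the cover but green is not meant.

How it is judged (in metres and radians):
On the way, in this order (a step that is already met when the one before it is completed fails the run):
1. all three thumbscrews are loose and the cover is still in its place (value of joint each of screw_left, screw_right, screw_top above 1.2 rad and distance of cover from where it was at the start of the episode below 0.02 m), for 0.1 s.
2. the cover has been lifted clear of the unit (distance of cover from where it was at the start of the episode above 0.07 m), for 0.1 s.
3. the cover touches down on the mat while the gripper still holds it (contact force between cover and mat above 0.3 N and contact force between the fingers and cover above 0.5 N), for 0.04 s.
At the end, for the whole second after the job is handed in: The cover lies at rest and flat (within 0.08 rad, handle up, underside less than 10 mm above the mat's underside) on the mat with none of its corners more than 3 mm past the mat's edge, and all three thumbscrews stand at more than 1.2 rad (x of corner_a in the frame of mat between -0.123 and 0.123 m and y of corner_a in the frame of mat between -0.133 and 0.133 m and x of corner_b in the frame of mat between -0.123 and 0.123 m and y of corner_b in the frame of mat between -0.133 and 0.133 m and x of corner_c in the frame of mat between -0.123 and 0.123 m and y of corner_c in the frame of mat between -0.133 and 0.133 m and x of corner_d in the frame of mat between -0.123 and 0.123 m and y of corner_d in the frame of mat between -0.133 and 0.133 m and z of cover in the frame of mat below 0.01 m and angle between cover's own z axis and vertical below 0.08 rad and value of joint each of screw_left, screw_right, screw_top above 1.2 rad and linear speed of cover below 0.02 m/s); the robot touches nothing.
It fails at once if a bystander is moved by more than 30 mm (distance of any of spray_can, white_bottle, hub_plug, thrust_ring, wrench, grease_tub, clutch_disc from where it was at the start of the episode above 0.03 m).
It fails at once if the cover hits the mat or the bench hard (over 60 N) (contact force between cover and mat above 60 N or contact force between cover and table above 60 N).
It also fails if it takes over 72 s, if anything falls off the work surface, if the arm or the gripper's body presses on something with over 40 N, if the wrist force passes 120 N, or if a joint passes its speed limit or range.

ROBOT

A 6-joint arm with a two-finger parallel gripper is mounted at the origin on the work surface. World frame = base frame: x ahead of the robot, y to its left, z up, the work surface at z = 0. Lengths are in mm, angles in rad, forces in N, time in s.
With the tool pointing down it reaches from about 375 to 750 mm from the base axis. Payload 9 kg.
Tool frame: the origin (TCP) lies midway between the tips of the shut fingers; the grasp point (between the pads) lies 19 mm behind it; z points along the fingers, y is the line along which they close (so a half turn about z gives the same grasp; the last joint's range is limited). The gripper opens to 85 mm and grips with 20 to 120 N. Pads are 22 mm wide; open, the fingers measure 114 mm over their backs; the gripper's body (76 mm by 85 mm) begins 54 mm behind the grasp point. The pads swing forward as they close: fully open they stand 13 mm farther back than shut.
Start: joints at [1.023, 0.104, 0.097, 1.564, 0, 1.353], TCP at [194.319, 567.698, 196.331] pointing down, gripper open.
Joint ranges: [-2.99, 2.99], [-0.84, 1.86], [-1.1, 1.16], [-1.84, 2.11], [-1.51, 1.56], [-3.14, 3.14]. Speed limits (rad/s): [2.22, 2.22, 2.57, 3.14, 3.14, 3.14].

INTERFACE

Orientations are given as a unit quaternion [w, x, y, z].
In Python, from rig import robot, claw, get_image, workorder, look_for, landmark_of gives the robot as it stands. Calls block until the motion is done:
- robot.move_pose(position, orientation): joint-space move of the TCP to a pose.
- robot.move_l(position, velocity=150, rotation=None): straight line of the TCP; rotation=None keeps the orientation; velocity is the mean speed in mm/s.
- robot.move_j(angles): joint-space move.
- claw.set_gripper(opening, f_grip=None): finger opening in mm; f_grip is the grip in N (None keeps the last); returns when the fingers have stopped.
- robot.hold(seconds).
- robot.inverse_kinematics(position, orientation): joint angles nearest the present ones, or None.
- robot.get_obs(): the state.
- get_image(name): name is "scene" or "side" or "wrist"; returns a dict with "color" (400x640x3 uint8, red, green, blue), "intrinsics" (3x3 intrinsics, pixels), "R" (3x3) and "t" (3): a world point X has camera coordinates R X + t. Camera axes: x right, y down, z forward; pixel columns grow to the right and rows downward; lengths in mm; the calibration is good to about 2 mm. A picture is of the moment at which its call begins. There is no depth.
A pose or a line that the arm cannot do raises robot.MotionError and nothing moves.
- workorder.close_job(): hands the job in; it is judged then, once.
Trained networks look in the newest picture that a camera, given by its name, has taken for a name from the list of things; names that differ only in an ending like _2 or _b are one class to them, and where a whole thing is asked for, a point or a joint stands for the part that bears it (a point fixed in the world has none). Each returns a list of dicts, best first, with "conf" (0 to 1); they miss things now and then, are a little off and sometimes report something else, mostly with a low value. They report only what shows in the picture. A call takes as long as a camera call. They do not tell look-alikes from the thing itself.
- look_for(label, camera): "xy" ([column, row] in pixels, amid what is visible of it).
- landmark_of(label, camera): "xy" ([column, row] in pixels: a listed point, or the origin of a listed thing).
The state is a dict: "time": time; "joint_positions": joint angles; "qvel": joint speeds; "joint_efforts": joint torques, N m; "eef_pos": TCP position; "tcp_rot": TCP orientation; "force": force on the tool from outside, world axes, zero at the start; "wrist_torque": the same for the moment, N m; "opening": finger opening in mm; "gripper_force": force on a finger pad.
Only numpy, scipy, OpenCV 4.12 (cv2) and the standard library are available. Lean on these libraries where they do the work, as an engineer would, in place of code of your own. Each camera call takes 0.05 s, during which the arm holds its last target. There are 200 camera calls.

## Working session

There is one attempt and no reset: what is moved stays moved. The work goes in short steps, each a Python script; the robot and the scene stay as the last script left them, time stands still between calls to the robot, and variables do not carry over. Pictures are saved under pics/ and viewed, at most 10 in all, crops included, and the job is handed in when it is done.

```bash
mkdir -p pics; ls; python3 - <<'E'
from rig import *
import cv2
for c in ["scene","side"]:
    im=get_image(c); cv2.imwrite(f"pics/{c}0.png",im["color"][:,:,::-1])
    print(c,im["intrinsics"].tolist(),im["R"].tolist(),im["t"].tolist())
    for l in ["cover_handle","screw_left_grip","screw_right_grip","screw_top_grip","corner_a","corner_b","corner_c","corner_d","mat","unit"]:
        print(l,[(d["xy"],round(d["conf"],2)) for d in landmark_of(l,c)][:4])
print(robot.get_obs()["time"],robot.get_obs()["tcp_rot"])
E
```

```text
pics
scene [[431.72882078202923, 0.0, 318.5752387743456], [0.0, 431.72882078202923, 204.57054059328541], [0.0, 0.0, 1.0]] [[0.8871122931338685, 0.46131503250486433, -0.014839816569127343], [0.34876782965277026, -0.6910489708626042, -0.6330974023553029], [-0.302312388714167, 0.5564528377632484, -0.7739298798826432]] [-419.80103492391544, -62.74620371445041, 1603.2097351310106]
cover_handle [([200.8, 270.4], 0.8), ([289.9, 275.1], 0.68)]
screw_left_grip [([263.0, 257.7], 0.63), ([293.4, 227.6], 0.55)]
screw_right_grip [([320.0, 295.8], 0.67), ([332.4, 272.3], 0.2)]
screw_top_grip [([293.5, 279.2], 0.16)]
corner_a [([196.1, 295.8], 0.98), ([258.5, 288.4], 0.97), ([307.8, 316.5], 0.95), ([284.9, 242.9], 0.93)]
corner_b [([196.1, 295.8], 0.98), ([258.5, 288.4], 0.97), ([307.8, 316.5], 0.95), ([284.9, 242.9], 0.93)]
corner_c [([196.1, 295.8], 0.98), ([258.5, 288.4], 0.97), ([307.8, 316.5], 0.95), ([284.9, 242.9], 0.93)]
corner_d [([196.1, 295.8], 0.98), ([258.5, 288.4], 0.97), ([307.8, 316.5], 0.95), ([284.9, 242.9], 0.93)]
mat [([365.7, 189.9], 0.58)]
unit [([293.8, 298.6], 0.8)]
side [[3
[... 388 characters left out ...]
5.2], 0.93), ([367.7, 237.2], 0.61)]
screw_left_grip [([340.4, 253.2], 0.41)]
screw_right_grip [([392.3, 232.0], 0.42)]
screw_top_grip [([357.6, 215.2], 0.53)]
corner_a [([323.4, 322.6], 0.9), ([351.1, 269.6], 0.86), ([392.6, 252.5], 0.8), ([299.5, 277.4], 0.76)]
corner_b [([323.4, 322.6], 0.9), ([351.1, 269.6], 0.86), ([392.6, 252.5], 0.8), ([299.5, 277.4], 0.76)]
corner_c [([323.4, 322.6], 0.9), ([351.1, 269.6], 0.86), ([392.6, 252.5], 0.8), ([299.5, 277.4], 0.76)]
corner_d [([323.4, 322.6], 0.9), ([351.1, 269.6], 0.86), ([392.6, 252.5], 0.8), ([299.5, 277.4], 0.76)]
mat [([300.1, 178.3], 0.78)]
unit [([361.1, 253.3], 0.88)]
1.1 [1.82479745e-05 1.64162556e-01 9.86433299e-01 4.56449506e-05]
```

View pics/scene0.png

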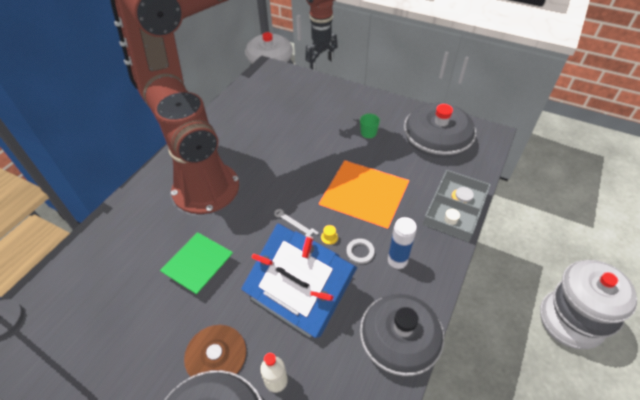

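View pics/side0.png

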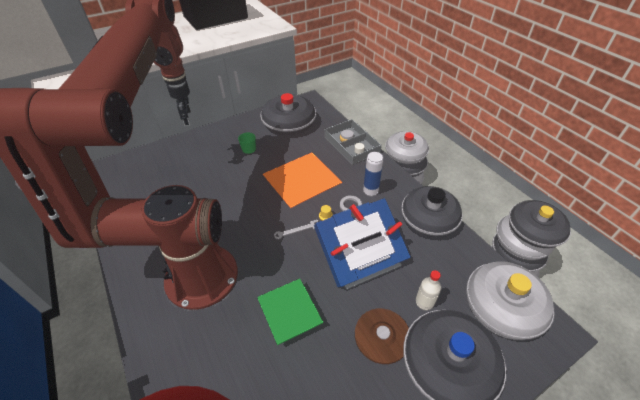

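The blue unit with the white cover and black handle is at scene (292,280) and side (365,240). Its red wings are at scene (262,258), (320,296) and (307,245). The green plate at scene (197,263) / side (290,312) is the look-alike, so the cover is the white plate on the blue unit. The mat is at scene (366,192), with the wrench, plug and ring lying between it and the unit.

```bash
cat > h.py <<'E'
from rig import *
import numpy as np, cv2, json
from scipy.optimize import least_squares
from scipy.spatial.transform import Rotation as R
def proj(im,X):
    c=np.asarray(X)@np.array(im["R"]).T+im["t"]; u=c@np.array(im["intrinsics"]).T
    return u[...,:2]/u[...,2:]
F=R.from_euler('y',-30,degrees=True)           # face in unit
L={"cover_handle":[0,0,36],"screw_left_grip":[0,103,36],"screw_right_grip":[0,-103,36],"screw_top_grip":[93,0,36],
 "corner_a":[-75,-85,0],"corner_b":[-75,85,0],"corner_c":[75,-85,0],"corner_d":[75,85,0]}
def face2w(p,P):
    q=F.apply(np.atleast_2d(P))+[0,0,105]
    return R.from_euler('z',p[2]).apply(q)+[p[0],p[1],0]
def faceR(p): return R.from_euler('z',p[2])*F
def matcorners(im):
    h=cv2.cvtColor(im["color"],cv2.COLOR_RGB2HSV)
    m=cv2.inRange(h,(8,150,120),(22,255,255)); n,l,s,_=cv2.connectedComponentsWithStats(m)
    k=1+np.argmax(s[1:,4]); c=max(cv2.findContours((l==k).astype('u1'),0,2)[0],key=cv2.contourArea)
    return cv2.minAreaRect(c),cv2.approxPolyDP(c,6,True)[:,0]
def toplane(im,uv,z):
    Rm=np.array(im["R"]);o=-Rm.T@im["t"]
    d=np.c_[np.atleast_2d(uv),np.ones(len(np.atleast_2d(uv)))]@np.linalg.inv(im["intrinsics"]).T@Rm
    return o+d*((z-o[2])/d[:,2])[:,None]
def q(r): x=r.as_quat(); return [float(v) for v in (x[3],x[0],x[1],x[2])]
E
cat > a.py <<'E'
from h import *
ims={c:get_image(c) for c in("scene","side")}
obs=[("scene","cover_handle",(289.9,275.1)),("scene","screw_left_grip",(263,257.7)),("scene","screw_right_grip",(320,295.8)),
("scene","corner_b",(258.5,288.4)),("scene","corner_a",(307.8,316.5)),("scene","corner_d",(284.9,242.9)),("scene","corner_c",(332.4,272.3)),
("side","cover_handle",(367.7,237.2)),("side","screw_left_grip",(340.4,253.2)),("side","screw_right_grip",(392.3,232)),("side","screw_top_grip",(357.6,215.2)),
("side","corner_b",(351.1,269.6)),("side","corner_a",(392.6,252.5))]
f=lambda p:np.concatenate([(proj(ims[c],face2w(p,L[l]))[0]-o) for c,l,o in obs])
s=least_squares(f,[500,-50,1.57],loss='soft_l1',x_scale=[100,100,.3])
print(s.x);print(f(s.x).reshape(-1,2).round(1).tolist())
for c,im in ims.items():
    r,a=matcorners(im);print(c,toplane(im,a,4)[:,:2].round().tolist())
for l in ["spray_can","white_bottle","hub_plug","thrust_ring","wrench","grease_tub","clutch_disc"]:
    for c in ims:
        d=landmark_of(l,c)
        if d: print(l,c,round(d[0]["conf"],2),toplane(ims[c],d[0]["xy"],0)[0,:2].round())
json.dump(list(s.x),open("unit.json","w"))
E
python3 a.py
```

```text
[ 518.86699089 -231.24793562    1.44819713]
[[0.5, 2.5], [-1.2, 2.2], [1.0, 0.6], [0.6, -1.6], [-1.4, 0.9], [-0.8, -1.2], [-0.1, -2.5], [-0.1, 1.5], [-0.8, -3.9], [2.0, -3.5], [-0.6, -2.6], [-0.9, 0.8], [1.8, 0.0]]
scene [[401.0, 353.0], [414.0, 117.0], [671.0, 133.0], [658.0, 364.0]]
side [[658.0, 361.0], [402.0, 351.0], [412.0, 117.0], [667.0, 129.0]]
spray_can scene 0.94 [744.  39.]
spray_can side 0.64 [744.  23.]
white_bottle scene 0.57 [ 600. -479.]
white_bottle side 0.83 [ 585. -482.]
hub_plug scene 0.48 [513.   2.]
hub_plug side 0.52 [518. -15.]
thrust_ring scene 0.54 [625.   5.]
thrust_ring side 0.69 [624.  -1.]
wrench scene 0.75 [382.  -7.]
wrench side 0.62 [378.   6.]
grease_tub scene 0.61 [423. 566.]
grease_tub side 0.58 [424. 548.]
clutch_disc scene 0.97 [ 404. -495.]
clutch_disc side 0.98 [ 408. -489.]
```

```bash
cat >> h.py <<'E'
try: U=json.load(open("unit.json"))
except Exception: U=None
def pose(xyz,phi):   # TCP at face coords xyz, tool y at angle phi in face plane, tool z into face
    c,s=np.cos(phi),np.sin(phi); y=np.array([c,s,0]);z=np.array([0,0,-1.]);x=np.cross(y,z)
    return [float(v) for v in face2w(U,xyz)[0]],q(faceR(U)*R.from_matrix(np.c_[x,y,z]))
E
python3 - <<'E'
from h import *
for n,P in dict(v=[0,0,200],l=[0,103,17],r=[0,-103,17],t=[93,0,17],h=[0,0,17],lu=[0,103,110],ru=[0,-103,110],tu=[93,0,110]).items():
    for phi in np.arange(-np.pi,np.pi,np.pi/4):
        j=robot.inverse_kinematics(*pose(P,phi)); print(n,round(phi,2),None if j is None else np.round(j,2).tolist())
E
```

```text
v -3.14 None
v -2.36 None
v -1.57 None
v -0.79 None
v 0.0 None
v 0.79 None
v 1.57 None
v 2.36 None
l -3.14 [-1.02, 0.16, -0.08, 1.75, 0.32, 2.18]
l -2.36 [-1.02, 0.16, -0.08, 1.75, 0.32, 1.39]
l -1.57 [-1.02, 0.16, -0.08, 1.75, 0.32, 0.6]
l -0.79 [-1.02, 0.16, -0.08, 1.75, 0.32, -0.18]
l 0.0 [-1.02, 0.16, -0.08, 1.75, 0.32, -0.97]
l 0.79 [-1.02, 0.16, -0.08, 1.75, 0.32, -1.75]
l 1.57 [-1.02, 0.16, -0.08, 1.75, 0.32, -2.54]
l 2.36 [-1.02, 0.16, -0.08, 1.75, 0.32, 2.96]
r -3.14 [-0.79, 0.69, 0.59, 1.81, 0.4, 2.4]
r -2.36 [-0.79, 0.69, 0.59, 1.81, 0.4, 1.62]
r -1.57 [-0.79, 0.69, 0.59, 1.81, 0.4, 0.83]
r -0.79 [-0.79, 0.69, 0.59, 1.81, 0.4, 0.05]
r 0.0 [-0.79, 0.69, 0.59, 1.81, 0.4, -0.74]
r 0.79 [-0.79, 0.69, 0.59, 1.81, 0.4, -1.52]
r 1.57 [-0.79, 0.69, 0.59, 1.81, 0.4, -2.31]
r 2.36 [-0.79, 0.69, 0.59, 1.81, 0.4, -3.09]
t -3.14 [-0.79, 0.25, 0.11, 1.77, 0.4, 2.4]
t -2.36 [-0.79, 0.25, 0.11, 1.77, 0.4, 1.62]
t -1.57 [-0.79, 0.25, 0.11, 1.77, 0.4, 0.83]
t -0.79 [-0.79, 0.25, 0.11, 1.77, 0.4, 0.05]
t 0.0 [-0.79, 0.25, 0.11, 1.77, 0.4, -0.74]
t 0.79 [-0.79, 0.25, 0.11, 1.77, 0.4, -1.52]
t
[... 852 characters left out ...]
ru -2.36 [-0.84, 0.83, 0.93, 2.03, 0.39, 1.57]
ru -1.57 [-0.84, 0.83, 0.93, 2.03, 0.39, 0.78]
ru -0.79 [-0.84, 0.83, 0.93, 2.03, 0.39, -0.0]
ru 0.0 [-0.84, 0.83, 0.93, 2.03, 0.39, -0.79]
ru 0.79 [-0.84, 0.83, 0.93, 2.03, 0.39, -1.57]
ru 1.57 [-0.84, 0.83, 0.93, 2.03, 0.39, -2.36]
ru 2.36 [-0.84, 0.83, 0.93, 2.03, 0.39, 3.14]
tu -3.14 [-0.85, 0.34, 0.35, 1.95, 0.38, 2.34]
tu -2.36 [-0.85, 0.34, 0.35, 1.95, 0.38, 1.56]
tu -1.57 [-0.85, 0.34, 0.35, 1.95, 0.38, 0.77]
tu -0.79 [-0.85, 0.34, 0.35, 1.95, 0.38, -0.01]
tu 0.0 [-0.85, 0.34, 0.35, 1.95, 0.38, -0.8]
tu 0.79 [-0.85, 0.34, 0.35, 1.95, 0.38, -1.58]
tu 1.57 [-0.85, 0.34, 0.35, 1.95, 0.38, -2.37]
tu 2.36 [-0.85, 0.34, 0.35, 1.95, 0.38, 3.13]
```

```bash
cat > v.py <<'E'
from h import *
def tilt(X,deg,phi):
    c,s=np.cos(phi),np.sin(phi); y=np.array([c,s,0]);z=np.array([0,0,-1.]);x=np.cross(y,z)
    return X,q(R.from_euler('z',U[2])*R.from_euler('y',-deg,degrees=True)*R.from_matrix(np.c_[x,y,z]))
p=robot.get_obs()["eef_pos"]
robot.move_l([p[0],p[1],320],300)
done=False
for deg in (25,20,15,10,0):
    for d in (170,150,120):
        n=np.array(faceR(U).apply([0,0,1])); X=face2w(U,[20,0,d])[0]; X=[float(v) for v in X]
        P=tilt(X,deg,np.pi if 0 else 0)
        j=robot.inverse_kinematics(*P)
        if j is not None: print(deg,d,np.round(j,2)); robot.move_pose(*P); done=True;break
    if done: break
im=get_image("wrist"); cv2.imwrite("pics/w1.png",im["color"][:,:,::-1])
import pickle; pickle.dump(im,open("w1.pkl","wb"))
print(robot.get_obs()["time"])
for l in L: print(l,proj(im,face2w(U,L[l]))[0].round(),[(d["xy"],round(d["conf"],2)) for d in landmark_of(l,"wrist")][:5])
E
python3 v.py
```

```text
25 170 [-0.93  0.46  0.56  2.    0.3  -0.85]
5.8083
cover_handle [313. 179.] [([319.8, 177.8], 0.98), ([317.0, 261.2], 0.69)]
screw_left_grip [312.  79.] [([316.4, 76.7], 0.62)]
screw_right_grip [314. 262.] [([316.1, 260.3], 0.8)]
screw_top_grip [398. 180.] [([400.6, 179.3], 0.76)]
corner_a [261. 234.] [([385.4, 95.4], 0.92), ([252.8, 99.0], 0.85), ([375.9, 237.9], 0.76), ([261.1, 233.4], 0.57)]
corner_b [253. 100.] [([385.4, 95.4], 0.92), ([252.8, 99.0], 0.85), ([375.9, 237.9], 0.76), ([261.1, 233.4], 0.57)]
corner_c [375. 238.] [([385.4, 95.4], 0.92), ([252.8, 99.0], 0.85), ([375.9, 237.9], 0.76), ([261.1, 233.4], 0.57)]
corner_d [383.  99.] [([385.4, 95.4], 0.92), ([252.8, 99.0], 0.85), ([375.9, 237.9], 0.76), ([261.1, 233.4], 0.57)]
```

View pics/w1.png

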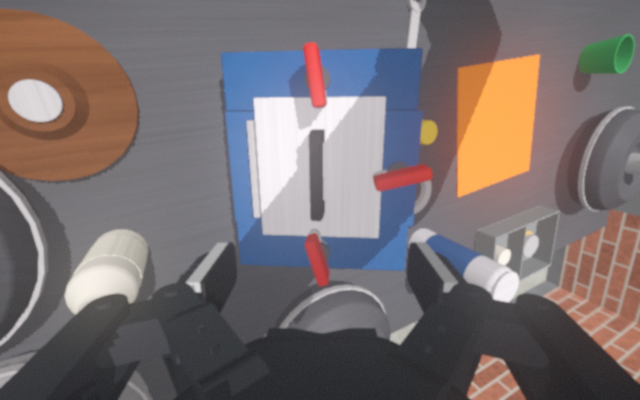

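Wrist view: the white cover on the blue unit is central. The red wings sit at (316,75), (317,260) and (403,179), each turned a little. This confirms the white plate is the cover, since the look-alike is green. Next I refine the unit pose and wing angles.

```bash
cat > b.py <<'E'
from h import *
import pickle
from scipy.optimize import minimize
im=pickle.load(open("w1.pkl","rb"))
W={"cover_handle":(319.8,177.8),"screw_left_grip":(316.4,76.7),"screw_right_grip":(316.1,260.3),"screw_top_grip":(400.6,179.3),"corner_a":(261.1,233.4),"corner_b":(252.8,99),"corner_c":(375.9,237.9),"corner_d":(385.4,95.4)}
f=lambda p:np.concatenate([proj(im,face2w(p,L[l]))[0]-o for l,o in W.items()])
s=least_squares(f,U,loss='soft_l1',x_scale=[100,100,.3]); print(s.x,f(s.x).reshape(-1,2).round(1).tolist())
h=cv2.cvtColor(im["color"],cv2.COLOR_RGB2HSV); m=cv2.inRange(h,(0,140,70),(5,255,255))|cv2.inRange(h,(172,140,70),(180,255,255))
roi=np.zeros_like(m); roi[35:295,295:440]=1; m=(m>0)&(roi>0)
S={"l":((0,103),-np.pi/2),"r":((0,-103),np.pi/2),"t":((93,0),np.pi)}
def mask(p,th):
    M=np.zeros(m.shape,np.uint8)
    for (c,b),t in zip(S.values(),th):
        a=b+t; e=np.array([np.cos(a),np.sin(a)]);n=np.array([-e[1],e[0]])
        P=[[*(np.array(c)+i*30*e+j*7*n),z] for i in(-1,1) for j in(-1,1) for z in(18,48)]
        hull=cv2.convexHull(proj(im,face2w(p,P)).astype(np.float32))
        cv2.fillConvexPoly(M,np.round(hull*16).astype(np.int32),255,cv2.LINE_AA,4)
    return M/255.
def cost(v):
    M=mask(s.x+v[:3]*[1,1,.01],v[3:]*.1); return 1-np.minimum(M,m).sum()/np.maximum(M,m).sum()
best=min((minimize(cost,np.r_[0,0,0,t0,t0,t0],method='Nelder-Mead',options=dict(initial_simplex=np.vstack([np.r_[0,0,0,t0,t0,t0]]+[np.r_[0,0,0,t0,t0,t0]+2*np.eye(6)[i] for i in range(6)]),maxiter=600)) for t0 in (.5,1.5,2.5)),key=lambda r:r.fun)
p=s.x+best.x[:3]*[1,1,.01]; print(best.fun,p,best.x[3:]*.1,m.sum())
json.dump(list(p),open("unit.json","w")); json.dump(list(best.x[3:]*.1),open("th.json","w"))
o=im["color"][:,:,::-1].copy(); o[mask(p,best.x[3:]*.1)>.5]//=2; cv2.imwrite("pics/fit.png",cv2.resize(o[30:300,220:450],None,fx=2.2,fy=2.2))
E
python3 b.py
```

```text
[ 517.93622728 -228.1059778     1.44513698] [[-4.2, -0.6], [-0.9, 1.2], [-0.4, 0.2], [0.1, -0.1], [1.5, -0.9], [2.4, -0.7], [0.5, -0.8], [-0.5, 3.0]]
0.3431492107353157 [ 517.85200586 -226.54619989    1.45039026] [0.2321536  0.15734333 0.20257719] 2197
```

View pics/fit.png

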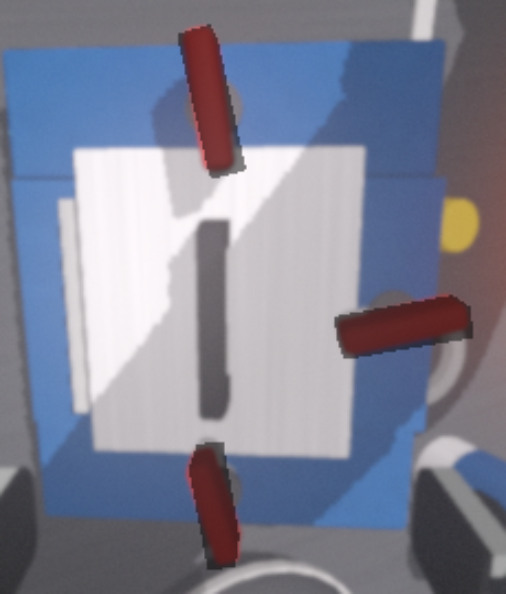

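```bash
cat > s.py <<'E'
from h import *
import sys
th=dict(zip("lrt",json.load(open("th.json"))))
S={"l":([0,103],0),"r":([0,-103],0),"t":([93,0],-np.pi/2)}
def st(m):
    o=robot.get_obs(); print(m,round(o["time"],2),"F",np.round(o["force"],1).tolist(),"op",round(o["opening"],1),"gf",np.round(o["gripper_force"],1),"T",np.round(o["wrist_torque"],2).tolist(),flush=True)
for k in sys.argv[1]:
    c,phi=S[k]; phi+=th[k]
    claw.set_gripper(45)
    robot.move_pose(*pose([*c,80],phi))
    robot.move_l(pose([*c,16],phi)[0],120); st(k+" down")
    claw.set_gripper(5,40); st("grip")
    j=list(robot.get_obs()["joint_positions"]); j[5]-=1.52-th[k]
    robot.move_j(j); st("turned")
    claw.set_gripper(45); st("open")
    robot.move_l(pose([*c,80],phi)[0],200)
E
python3 s.py l
```

```text
l down 8.01 F [-0.6, -0.9, 0.4] op 45.2 gf 0.0 T [-0.5, 0.07, 0.01]
grip 8.47 F [-0.5, 0.3, 0.1] op 5.0 gf 0.0 T [-0.44, 0.05, 0.01]
turned 9.65 F [0.6, -0.1, 0.2] op 4.7 gf 0.0 T [-0.5, 0.05, 0.01]
open 10.12 F [0.3, -0.3, 0.1] op 44.7 gf 0.0 T [-0.46, 0.04, -0.01]
```

```bash
python3 - <<'E'
from h import *
th=json.load(open("th.json"))
robot.move_pose(*pose([0,103,80],th[0]))
o=robot.get_obs();print(o["eef_pos"],pose([0,103,80],th[0]),o["tcp_rot"])
a=[]
for c in("scene","side","wrist"):
    im=get_image(c); x,y=proj(im,face2w(U,[0,103,48]))[0].astype(int) ; print(c,x,y,proj(im,o["eef_pos"]))
    x=min(max(x,60),580);y=min(max(y,60),340)
    if c!="wrist": a.append(cv2.resize(im["color"][y-60:y+60,x-60:x+60,::-1],(260,260),interpolation=2))
    else: a.append(cv2.resize(im["color"][:,:,::-1],(416,260)))
cv2.imwrite("pics/c1.png",cv2.hconcat(a)[:,:800] if 0 else cv2.resize(cv2.hconcat(a),(800,222)))
E
```

```text
[ 410.72396836 -253.43338866  173.87235904] ([410.79311802272974, -253.8847172941816, 174.2820323027551], [0.045388651110366746, -0.053941839191307184, 0.9644184672002494, 0.25480810124123227]) [ 0.04538844 -0.05468806  0.96429011  0.25513464]
scene 260 258 [255.81858536 256.78817005]
side 339 248 [341.95662524 246.6450249 ]
wrist 320 208 [320.4860245  223.77036665]
```

View pics/c1.png

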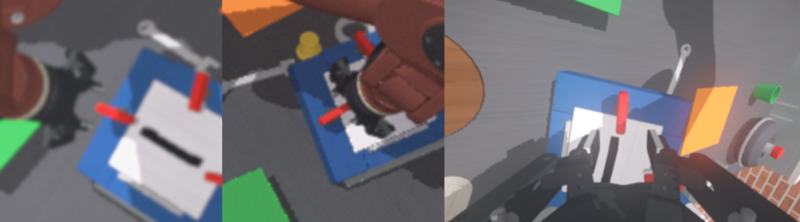

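```bash
python3 - <<'E'
from h import *
th=json.load(open("th.json"))
robot.move_l(pose([0,103,16],th[0])[0],120)
o=robot.get_obs();print(o["eef_pos"],pose([0,103,16],th[0])[0],o["force"])
a=[]
for c in("scene","side","wrist"):
    im=get_image(c); x,y=proj(im,face2w(U,[0,103,48]))[0].astype(int) ; t=proj(im,o["eef_pos"]); print(c,x,y,t)
    I=im["color"][:,:,::-1].copy(); cv2.circle(I,(int(t[0]),int(t[1])),2,(255,255,0),-1)
    if c!="wrist": a.append(cv2.resize(I[y-50:y+50,x-50:x+50],(400,400),interpolation=2))
cv2.imwrite("pics/c2.png",cv2.hconcat(a))
cv2.imwrite("pics/c2w.png",I[100:400,170:470])
E
```

```text
[ 414.74192371 -222.46366453  119.42434813] [414.63680899365454, -222.11639911836323, 118.85640646055101] [ 0.33002083 -0.26602688 -0.31120497]
scene 260 258 [265.09677522 259.3329664 ]
side 339 248 [337.15848765 249.26542803]
wrist 320 244 [320.80118186 223.5697346 ]
```

View pics/c2.png

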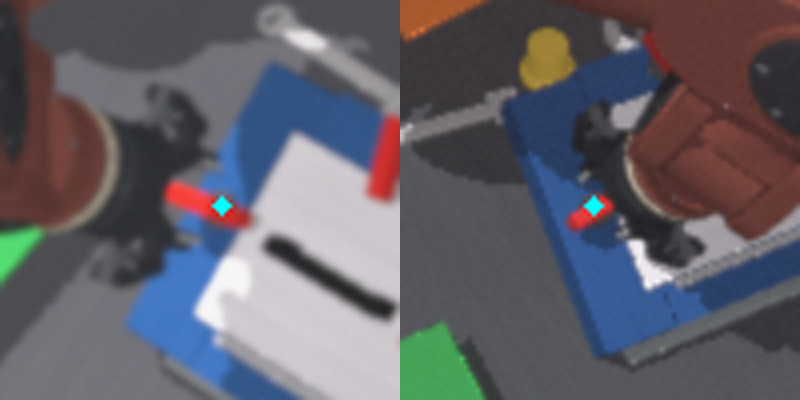

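View pics/c2w.png

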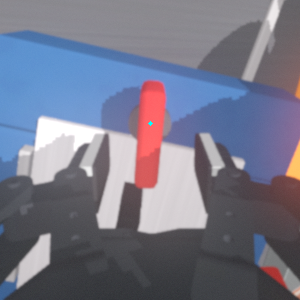

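```bash
python3 - <<'E'
from h import *
o=robot.get_obs(); w,x,y,z=o["tcp_rot"]; Rt=R.from_quat([x,y,z,w]); print(o["opening"])
for c in("wrist","scene","side"):
    im=get_image(c); off=np.array({"wrist":(170,100),"scene":(260-50,258-50),"side":(339-50,248-50)}[c]); k=1 if c=="wrist" else 4
    for d in(0,10,20,30,40): print(c,d,[((proj(im,o["eef_pos"]+Rt.apply([0,s*22.5,-d]))-off)*k).round().tolist() for s in(-1,1)])
    print(c,"wing top ends",[((proj(im,face2w(U,[np.sin(.23)*a*30,103-a*30*np.cos(.23),48]))[0]-off)*k).round().tolist() for a in(1,-1)])
    C=-np.array(im["R"]).T@im["t"]; print("cam in tool",Rt.inv().apply(C-o["eef_pos"]).round())
E
```

```text
45.099265605183604
wrist 0 [[116.0, 124.0], [184.0, 124.0]]
wrist 10 [[114.0, 130.0], [186.0, 130.0]]
wrist 20 [[112.0, 136.0], [188.0, 137.0]]
wrist 30 [[110.0, 144.0], [190.0, 144.0]]
wrist 40 [[107.0, 152.0], [193.0, 152.0]]
wrist wing top ends [[151.0, 191.0], [151.0, 92.0]]
cam in tool [  71.    1. -178.]
scene 0 [[211.0, 236.0], [229.0, 176.0]]
scene 10 [[205.0, 234.0], [224.0, 174.0]]
scene 20 [[199.0, 233.0], [218.0, 173.0]]
scene 30 [[194.0, 232.0], [212.0, 171.0]]
scene 40 [[188.0, 230.0], [207.0, 169.0]]
scene wing top ends [[239.0, 212.0], [166.0, 190.0]]
cam in tool [ -542.    14. -1161.]
side 0 [[209.0, 228.0], [178.0, 182.0]]
side 10 [[212.0, 227.0], [180.0, 181.0]]
side 20 [[215.0, 225.0], [183.0, 179.0]]
side 30 [[218.0, 224.0], [186.0, 177.0]]
side 40 [[221.0, 223.0], [189.0, 175.0]]
side wing top ends [[231.0, 180.0], [172.0, 221.0]]
cam in tool [  338.    39. -1192.]
```

The scene and side views show the fingertips level with the wing's top, roughly 30 mm behind the nominal TCP, so the first grip closed above the wing. I'll step deeper and probe by closing the fingers.

```bash
python3 - <<'E'
from h import *
th=json.load(open("th.json"))
for z in (4,-4,-12):
    claw.set_gripper(40)
    robot.move_l(pose([0,103,z],th[0])[0],60); f=robot.get_obs()["force"]
    claw.set_gripper(5,25)
    o=robot.get_obs(); print(z,np.round(f,1),round(o["opening"],1),np.round(o["gripper_force"],1),np.round(o["force"],1),round(o["time"],1),flush=True)
    if o["opening"]>9 or np.linalg.norm(o["force"])>12: break
E
```

```text
4 [-0.2 -0.2 -0.4] 12.9 28.3 [ 4.5 -5.7 -5. ] 13.8
```

```bash
python3 - <<'E'
s=open('s.py').read()
s=s.replace('''    robot.move_l(pose([*c,16],phi)[0],120); st(k+" down")
''','''    robot.move_l(pose([*c,4],phi)[0],150)
    for z in (-2,-8,-12):
        robot.move_l(pose([*c,z],phi)[0],60)
        if np.linalg.norm(robot.get_obs()["force"])>8: print("contact",z); robot.move_l(pose([*c,z+4],phi)[0],60); break
    st(k+" down")
''').replace('''    robot.move_pose(*pose([*c,80],phi))
''','''    if "stay" not in sys.argv: robot.move_pose(*pose([*c,60],phi))
''').replace("c,80","c,60")
s=s.replace('st("grip")','st("grip")\n    if robot.get_obs()["opening"]<9: sys.exit("missed")')
open('s.py','w').write(s)
E
python3 s.py l stay && python3 - <<'E'
from h import *
im=get_image("wrist"); cv2.imwrite("pics/w2.png",im["color"][:,:,::-1])
E
```

```text
l down 15.22 F [-0.9, -0.3, 0.1] op 44.9 gf 0.0 T [-0.5, 0.05, -0.03]
grip 15.61 F [1.7, -7.5, -4.0] op 12.9 gf 42.5 T [-1.92, -0.08, -0.19]
turned 16.78 F [-3.7, -1.3, 1.1] op 13.2 gf 42.7 T [-0.35, 1.03, 0.63]
open 17.19 F [0.2, 0.4, 0.1] op 44.7 gf 0.0 T [-0.48, 0.06, -0.07]
```

View pics/w2.png

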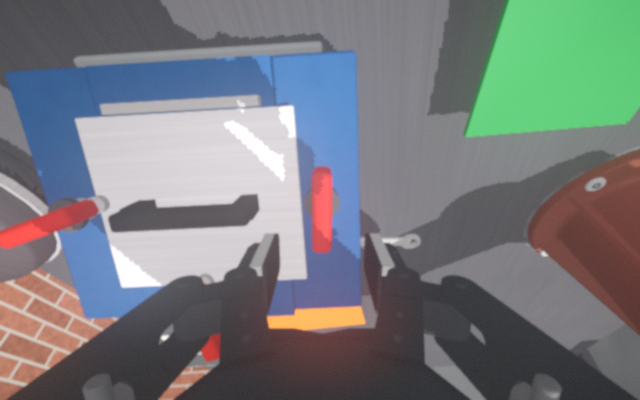

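The left wing at (321,210) is now parallel to the cover's edge, so it is loose, and the cover hasn't moved. The right and top screws are next.

```bash
python3 s.py rt
```

```text
r down 20.66 F [-0.2, -0.1, -0.6] op 45.3 gf 0.0 T [-0.48, 0.03, -0.0]
grip 21.04 F [-3.1, -4.0, -0.2] op 13.3 gf 41.4 T [-1.38, 0.46, 0.25]
turned 22.27 F [3.1, -4.8, -3.1] op 13.3 gf 41.1 T [-1.47, -0.35, -0.18]
open 22.68 F [0.9, 0.2, -0.8] op 45.3 gf 0.0 T [-0.5, 0.09, -0.0]
t down 27.12 F [0.1, -0.3, -0.5] op 44.6 gf 0.0 T [-0.48, 0.05, 0.01]
grip 27.5 F [-5.9, 0.4, 4.3] op 13.1 gf 39.8 T [-0.14, 0.94, 0.59]
turned 28.7 F [-9.0, -4.9, 0.1] op 13.5 gf 39.9 T [-1.35, 1.65, 0.93]
open 29.11 F [-0.3, -0.1, 0.3] op 44.8 gf 0.0 T [-0.45, 0.06, 0.02]
```

```bash
cat > g.py <<'E'
from h import *
robot.move_pose(*pose([20,0,130],0))
im=get_image("wrist"); cv2.imwrite("pics/w3.png",im["color"][:,:,::-1])
for l in ("cover_handle","corner_a","screw_right_grip","screw_left_grip","screw_top_grip"): print(l,proj(im,face2w(U,L[l]))[0].round(),[(d["xy"],round(d["conf"],2)) for d in landmark_of(l,"wrist")][:5])
# mat
ms=[toplane(i,matcorners(i)[1],4)[:,:2] for i in map(get_image,("scene","side"))]
print([cv2.minAreaRect(a.astype(np.float32)) for a in ms], robot.get_obs()["time"])
for z in (-14,): 
  for h in (15,10,0,-10): print(h,robot.inverse_kinematics([535,241,h],q(R.from_euler('z',1.62)*R.from_matrix(np.c_[[0,-1,0],[1,0,0],[0,0,-1]][0:3] if 0 else np.array([[0,1,0],[1,0,0],[0,0,-1.]])))))
E
python3 g.py
```

```text
cover_handle [301. 189.] []
corner_a [240. 251.] [([373.7, 96.2], 0.77), ([365.9, 252.3], 0.66), ([224.3, 98.2], 0.62), ([239.3, 251.3], 0.59)]
screw_right_grip [303. 282.] [([305.3, 282.4], 0.81), ([557.3, 59.6], 0.47)]
screw_left_grip [299.  75.] [([298.8, 71.1], 0.65)]
screw_top_grip [397. 189.] [([395.7, 189.7], 0.91)]
[((536.0438232421875, 242.00958251953125), (257.3976745605469, 235.55821228027344), 3.120591640472412), ((536.4065551757812, 239.1705322265625), (258.9255065917969, 233.92691040039062), 2.4324004650115967)] 30.5
15 [ 0.20053814  0.11233572 -0.22502849  1.23343211  0.          0.15133447]
10 [ 0.20053814  0.11618405 -0.23026895  1.22434333  0.          0.15133447]
0 [ 0.20053814  0.12428447 -0.24035444  1.20615742  0.          0.15133447]
-10 [ 0.20053814  0.13292277 -0.24991146  1.1879621   0.          0.15133447]
```

View pics/w3.png

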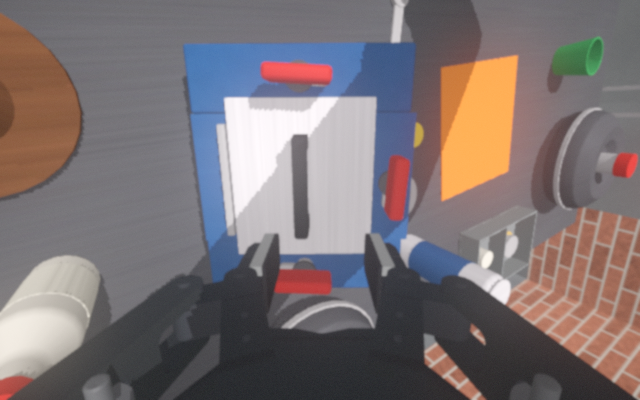

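All three wings, at (297,73), (397,188) and (303,282), are now across the cover edge. The cover is still in place and the handle is at (300,186), as predicted. Next I grasp and lift.

```bash
cat > k.py <<'E'
from h import *
def st(m):
    o=robot.get_obs(); print(m,round(o["time"],2),"F",np.round(o["force"],1).tolist(),"op",round(o["opening"],1),"gf",np.round(o["gripper_force"],1),"p",np.round(o["eef_pos"],1).tolist(),"T",np.round(o["wrist_torque"],2).tolist(),flush=True); return o
claw.set_gripper(45)
robot.move_l(pose([0,0,6],0)[0],130)
for z in (0,-6,-10,-14):
    robot.move_l(pose([0,0,z],0)[0],60)
    if np.linalg.norm(robot.get_obs()["force"])>8: print("contact",z); robot.move_l(pose([0,0,z+4],0)[0],60); break
o=st("down"); claw.set_gripper(5,100); st("grip")
if robot.get_obs()["opening"]<9: raise SystemExit("missed")
json.dump(z,open("gz.json","w"))
robot.move_l(pose([0,0,z+15],0)[0],50); st("lift15")
robot.move_l(pose([0,0,z+85],0)[0],120); st("lift85")
E
python3 k.py
```

```text
down 32.83 F [0.2, 0.6, -0.1] op 44.9 gf 0.0 p [518.6, -219.4, 92.7] T [-0.43, 0.03, -0.02]
grip 33.23 F [-1.3, -1.7, 1.9] op 12.2 gf 98.5 p [518.8, -220.1, 93.1] T [-0.71, 0.21, 0.09]
lift15 33.67 F [-1.0, 0.6, -3.5] op 12.0 gf 97.6 p [517.9, -227.3, 105.9] T [-0.89, 0.08, -0.0]
lift85 34.41 F [-0.8, 1.2, -4.2] op 12.2 gf 97.6 p [513.5, -261.4, 165.8] T [-0.91, 0.1, 0.06]
```

```bash
cat > m.py <<'E'
from h import *
from k2 import st
D=R.from_matrix(np.array([[0,1,0],[1,0,0],[0,0,-1.]]))
lev=lambda yaw:q(R.from_euler('z',yaw)*D)
robot.move_l([517,-240,225],120,lev(U[2])); st("level")
robot.move_l([536,240,225],220,lev(1.62)); st("over")
robot.move_l([536,240,40],130); o=st("low")
im=get_image("scene"); cv2.imwrite("pics/p.png",im["color"][100:300,260:480,::-1])
print([(d["xy"],round(d["conf"],2)) for d in landmark_of("cover_handle","scene")],proj(im,[536,240,40+14+36]))
E
sed -n '/^def st/,/flush/p' k.py > k2.py; sed -i '1i from h import *' k2.py; python3 m.py; python3 - <<'E'
import cv2
i=cv2.imread('pics/p.png');cv2.imwrite('pics/p3.png',cv2.resize(i,None,fx=3,fy=3))
E
```

```text
level 35.15 F [0.9, -0.3, -3.0] op 12.2 gf 97.6 p [516.6, -239.4, 223.6] T [-0.02, 0.09, -0.01]
over 37.48 F [0.0, 0.1, -3.0] op 12.4 gf 97.6 p [536.1, 239.4, 225.1] T [-0.05, -0.0, -0.08]
low 39.06 F [-0.2, -0.4, -4.3] op 11.9 gf 97.6 p [536.7, 240.1, 41.0] T [0.01, -0.01, 0.0]
[([199.6, 266.8], 0.61), ([363.8, 177.3], 0.59), ([395.0, 178.6], 0.48)] [365.92599882 176.27641419]
```

View pics/p3.png

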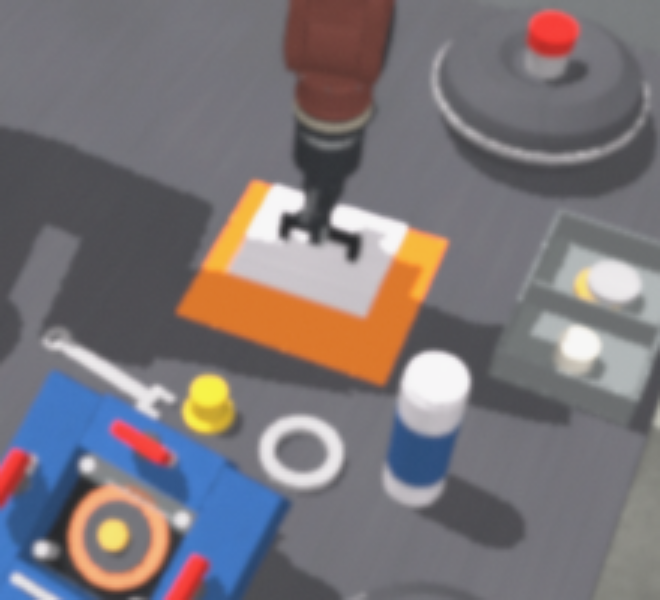

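The cover is held level over the mat, with its handle at (364,177) against a predicted (366,176). No bystander has moved. I'll lower it until it touches.

```bash
cat > d.py <<'E'
from h import *
from k2 import st
robot.move_l([536,240,5],60); f0=st("near")["force"][2]
for z in np.arange(3,-30,-1.0):
    robot.move_l([536,240,float(z)],20); robot.hold(.05); f=robot.get_obs()["force"][2]
    if f-f0>2.5: break
st(f"touch {z}"); robot.hold(.2); o=st("held")
if f-f0<=2.5: raise SystemExit("no touch")
claw.set_gripper(35); st("open")
robot.move_l([536,240,80],80); 
robot.move_l([536,240,200],150); st("up")
for c in ("scene","side"):
    im=get_image(c)
    print(c,[(toplane(im,d["xy"],4)[0,:2].round().tolist(),round(d["conf"],2)) for d in landmark_of("corner_a",c)],[(d["xy"],proj(im,[536,240,40])) for d in landmark_of("cover_handle",c)][:2])
E
python3 d.py
```

```text
near 39.89 F [-0.4, -0.4, -3.6] op 12.3 gf 97.6 p [536.1, 240.0, 5.1] T [-0.0, 0.02, -0.01]
touch -11.0 44.39 F [-3.8, -0.5, 6.0] op 12.1 gf 98.8 p [536.1, 240.0, -10.3] T [-0.21, 0.75, 0.05]
held 44.59 F [-4.1, -1.4, 5.6] op 12.0 gf 98.8 p [536.1, 240.0, -10.3] T [-0.24, 0.77, 0.02]
open 44.94 F [0.7, 0.7, 0.3] op 35.0 gf 0.0 p [536.2, 240.0, -11.0] T [-0.05, 0.01, -0.0]
up 47.18 F [-0.2, -0.2, -0.4] op 34.9 gf 0.0 p [535.6, 239.9, 198.9] T [0.03, 0.01, -0.0]
scene [([97.0, -362.0], 0.95), ([251.0, -366.0], 0.82), ([455.0, 155.0], 0.78), ([466.0, 305.0], 0.77), ([252.0, -201.0], 0.77), ([622.0, 308.0], 0.76), ([106.0, -190.0], 0.74), ([631.0, 172.0], 0.56)] [([364.7, 185.9], array([364.9465928 , 185.83825425])), ([203.4, 268.2], array([364.9465928 , 185.83825425]))]
side [([275.0, -366.0], 0.96), ([445.0, 145.0], 0.89), ([622.0, 176.0], 0.87), ([619.0, 321.0], 0.79), ([441.0, 319.0], 0.78), ([296.0, -189.0], 0.74), ([135.0, -179.0], 0.64), ([111.0, -357.0], 0.61), ([745.0, 28.0], 0.59)] [([300.1, 172.2], array([301.51848009, 171.73391631])), ([289.9, 312.7], array([301.51848009, 171.73391631]))]
```

The corners lie at about x 445–625, y 150–315, well inside the mat, whose corners are at x 401–671, y 117–364.

```bash
python3 -c "
from rig import *
print(workorder.close_job())"
```

```text
the job is handed in; nothing more can be done
None
```

I loosened all three thumbscrews by about a quarter turn, lifted the cover off by its handle, set it down handle up and well inside the orange mat, and handed the job in at about 47 s; no verdict was returned.

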